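# Lock the cash box with its U-shaped lock bar

### The job

Lock the cash box: push its lid fully shut, take the U-shaped lock bar from its wooden stand, and lower both its legs through the two holes of the lid's front lip into the lock below. Press the bar down by feel until the hidden catch clicks and holds it down when you let go; how deep the catch sits is not known beforehand, and the lock must not be forced (never 30 N or more between bar and box). Leave the mug, the stapler and the eraser where they are.

Things in the scene. Friction and masses are not known exactly. Their poses are not given: they have to be found in the camera images.
- lid (a joint): Angle of the cash box lid (rad): 0 = shut flat, positive = open. Flat grey lid, 138 deep x 180 wide x 3 mm, plus a lip at its front. It is hinged along the far top edge of the box, 153 mm from lock_mouth along its +x and 3 mm below it. The hinge is stiff: the lid stays where it is left and takes about 2 to 8 N to push down.
- lid_top (a point): Point on the upper face of the lid, on its middle line, 90 mm from the hinge (toward the front); moves with the lid. +z is square to the lid.
- lock_mouth (a point): Point on the fixed grey steel cash box (140 deep x 180 wide x 79 mm high): midway between the two lip holes, level with the top of the shut lid (z = 79 mm). +x points from the lock to the box and hinge (away from the robot), +y along the line of the holes, +z up. The lip (32 x 70 mm) has two 15 mm round holes at y = +20 and -20 mm.
- bore_mouth (a point): Centre of the top of the dark lock housing (24 x 64 mm) on the front of the box, 5 mm below lock_mouth; same axes. It has two square bores, 11.5 mm wide, in line with the lip holes. A sprung lifter in the bores pushes the legs up again (2 to 6 N) while the catch has not clicked; it is felt from leg tips 9 to 28 mm below this point.
- lock_front (a point): Key plate on the front of the lock housing. Behind it sits the hidden catch, in a depth that varies by 18 mm. Pressing past it takes about 8 to 15 N in all, then the force drops by some N (click); about 2 mm deeper is a hard stop. Latched and let go, bar_crown stands 34 to 55 mm above lock_mouth; unlatched, the lifter raises it at least 60 mm above.
- bar_crown (a point): Centre of the straight crown of the loose steel U-shaped lock bar (about 150 g): the crown is 9 mm thick (x) x 49 mm long (y) x 10 mm high, with two 9 mm round legs pointing down (-z) at y = +20 and -20 mm, both alike. Grip it by the crown across its 9 mm.
- bar_foot (a point): Midway between the two leg tips of the lock bar, 94.5 mm below bar_crown (same axes). The tips are tapered: 3 mm across at the very end, 9 mm from 6 mm up; a groove runs round each leg 9 to 16 mm above its tip.
- stand: Fixed wooden block 46 x 84 x 35 mm, origin at the centre of its underside, in which the lock bar stands upright, legs in two holes 28 mm deep along its y axis. The bar must be lifted 30 mm to come free.
- mug: White mug 62 x 89 x 52 mm, origin at the centre of its underside; a bystander, not to be moved.
- stapler: Dark red stapler 140 x 36 x 48 mm, origin at the centre of its underside; a bystander, not to be moved.
- eraser: Eraser 21 x 44 x 13 mm in a dark sleeve, origin at the centre of its underside; a bystander, not to be moved.
Not all that is in view belongs to the job. Of the things like the part that bears bar_crown, leave any that is blue; of the rest the larger one is meant.

How it is judged:
By the outcome, as a careful person would: the job done as asked, in the order asked, and still so for the second after the job is handed in, with the robot touching nothing.
It also fails if it takes over 54 s, if anything falls off the work surface, if the arm or the gripper's body presses on something with over 40 N, if the wrist force passes 120 N, or if a joint passes its speed limit or range.

### The arm

A 6-joint arm with a two-finger parallel gripper is mounted at the origin on the work surface; the furniture and walls round the work are solid. World frame = base frame: x ahead of the robot, y to its left, z up, the work surface at z = 0. Lengths are in m, angles in rad, forces in N, time in s.
With the tool pointing down it reaches from about 0.3 to 0.875 m from the base axis. Payload 4.2 kg.
Tool frame: the origin (TCP) lies at the very end of the fingers, on their centre line; the grasp point (between the pads) lies 19 mm behind it; z points along the fingers, y is the direction in which the jaws open and shut (so a half turn about z gives the same grasp; the last joint's range is limited). The gripper opens to 85 mm and grips with 20 to 120 N. Pads are 22 mm wide; open, the fingers measure 114 mm over their backs; the gripper's body (76 mm by 85 mm) begins 54 mm behind the grasp point. The pads swing forward as they close: fully open they stand 13 mm farther back than shut.
Start: joints at [-0.02, 0.32, 1.565, -0, 1.257, -0.02], TCP at [0.575, 0, 0.231] pointing down, gripper open.
Joint ranges: [-3.11, 3.11], [-0.84, 2.01], [0.21, 2.61], [-1.34, 4.49], [0.05, 2.63], [-2.56, 2.56]. Speed limits (rad/s): [2.57, 2.57, 3.14, 3.14, 3.14, 3.14].

### API

Orientations are given as a unit quaternion [w, x, y, z].
In Python, from workcell import r gives the robot as it stands. The module is installed in compiled form; this text tells all that it offers.
- The arm moves only by the tool servo_tool, never from a script. Its argument "series" is a list of rows, each a list of 7 numbers: the turn, a rotation vector about the tool's x, y, z in rad, then the shift along the tool's x, y, z in cm, then the opening, from 0 (shut) to 1 (fully open). In form: [[rx, ry, rz, dx, dy, dz, grip], ...]. A call has 1 to 8 rows; each row shifts and turns the pose as measured when the row begins, along the tool's axes as they then stand; what a row does not reach is not made up. A row lasts 1/10 s, in which the tool goes at most 50 mm and 8.59 degrees, less where a joint would pass 70% of its speed; a pose out of reach is approached as far as the arm can. A call is refused whole if a number of a shift passes 5 or a number of a turn 0.15, either way. A call with a gripper value outside its range is refused whole. The fingers move at their own pace and stop on an object; "grip_force" is the grip in N (left out, the last holds). Time passes only in rows, so rows that do not move let the fingers close. It gives the time, the measured TCP pose, the force and the opening at its end, in the units of the state.
- r.state(): the state, without advancing time (a new reading comes with each control period).
- r.capture(name): name is "scene" or "side" or "wrist"; returns a dict with "image" (384x512x3 uint8, red, green, blue), "depth" (384x512 float32, m along the optical axis (not along the pixel's ray), 0 where there is no reading), "vfov" (degrees; the focal length in pixels is half the picture's height over the tangent of half this angle, whatever the lens; pixels are square), "cx", "cy" (the principal point, pixels), "eye" and "rotation" of the camera in the world; the wrist camera has in their place "tool_from_camera" (4x4, takes a point from camera to tool coordinates, whose origin is the TCP and whose axes are the flange's). Camera axes: x right, y up, looking along -z (the intrinsics and any distortion apply to the point x, -y, -z); pixel columns grow to the right and rows downward; lengths in m; the calibration is good to about 2 mm. A picture is of the moment at which its call begins: read the wrist's pose just before it.
- r.sign_off(): hands the job in, once; it reports no verdict.
The state is a dict: "time": time; "joints": joint angles; "dq": joint speeds; "joint_efforts": joint torques, N m; "ee_pos": TCP position; "eef_rot": TCP orientation; "force": force on the tool from outside, world axes, zero at the start; "moment": the same for the moment, N m; "opening": opening from 0.0 (shut) to 1.0 (fully open).
Only numpy, scipy, OpenCV 4.12 (cv2) and the standard library are available. Lean on these libraries where they do the work, as an engineer would, in place of code of your own. Each camera call takes 0.05 s, during which the arm holds its last target.

## Working session

There is one attempt and no reset: what is moved stays moved. The work goes in short steps, Python scripts to look and compute and a tool call to move; the robot and the scene stay as the last step left them, time stands still between calls to the robot, and variables do not carry over. Pictures are saved under pics/ and viewed, and the job is handed in when it is done.

Besides the shell and the picture viewer there is one more tool, called after "Call:" by a JSON object that holds its "op" and its "data", one argument or row to a line. servo_tool: Moves the arm, as the interface text tells. Its arguments: {"type":"object","properties":{"series":{"type":"array","items":{"type":"array","items":{"type":"number"}}},"grip_force":{"type":"number"}},"required":["series"]}

```bash
mkdir -p pics
cat > h.py <<'E'
from workcell import r
import numpy as np, cv2
from scipy.spatial.transform import Rotation as R
def cap(n,fn=None):
    s=r.state(); c=r.capture(n); c['s']=s
    np.savez(''+(fn or n)+'.npz',**{k:v for k,v in c.items() if k!='s'},p=s['ee_pos'],q=s['eef_rot'])
    if fn: cv2.imwrite(f'pics/{fn}.png',c['image'][:,:,::-1])
    return c
def load(fn): return np.load(f'{fn}.npz')
def pts(c,rows,cols,depth=None):
    f=384/2/np.tan(np.radians(float(c['vfov']))/2)
    d=c['depth'][rows,cols] if depth is None else depth
    x=(cols-c['cx'])/f*d; y=-(rows-c['cy'])/f*d
    P=np.stack([x,y,-d],-1)
    if 'eye' in c: 
        rot=np.array(c['rotation']); return P@rot.T+c['eye']
    T=c['tool_from_camera']; P=P@T[:3,:3].T+T[:3,3]
    q=c['q']; M=R.from_quat([q[1],q[2],q[3],q[0]]).as_matrix()
    return P@M.T+c['p']
E
python3 - <<'E'
from h import *
for n in ['scene','side','wrist']:
    c=cap(n,n+'0'); print(n,[ (k,np.shape(v)) for k,v in c.items() if k!='s'], c['vfov'],c['cx'],c['cy'],c.get('eye'),c.get('rotation'))
print(r.state())
a=cv2.imread('pics/scene0.png');b=cv2.imread('pics/side0.png')
E
```

```text
scene [('image', (384, 512, 3)), ('depth', (384, 512)), ('vfov', ()), ('cx', ()), ('cy', ()), ('eye', (3,)), ('rotation', (4,))] 55.43878681788092 252.16210951741587 197.85322999943904 [ 0.06089852 -0.65547915  0.64556661] [ 0.85298817  0.38830733 -0.15079349 -0.31446767]
side [('image', (384, 512, 3)), ('depth', (384, 512)), ('vfov', ()), ('cx', ()), ('cy', ()), ('eye', (3,)), ('rotation', (4,))] 42.67369336201321 262.73076350425583 193.76741261608018 [-0.50149918  0.52360916  0.65806757] [-0.39293315 -0.24702618  0.47796925  0.74573923]
wrist [('image', (384, 512, 3)), ('depth', (384, 512)), ('vfov', ()), ('cx', ()), ('cy', ()), ('tool_from_camera', (4, 4))] 63.27788682544837 249.749755029057 195.00545835745035 None None
{'time': 0.15, 'joints': array([-1.99710636e-02,  3.20148348e-01,  1.56539275e+00, -9.43524971e-06,
        1.25743430e+00, -1.99975746e-02]), 'dq': array([ 0.0003372 , -0.00183667, -0.00500934, -0.00287862,  0.00173814,
       -0.00082028]), 'joint_efforts': array([-9.13009580e-05, -4.15840280e+01, -2.34345907e+01, -1.12702321e-04,
        5.94026569e-03, -2.51738534e-06]), 'ee_pos': array([5.74632517e-01, 2.18876974e-05, 2.30675872e-01]), 'eef_rot': array([-4.95435856e-04,  7.07096209e-01,  7.07117016e-01, -4.82241711e-04]), 'force': array([-0.23261565,  0.01080225,  0.09080748]), 'moment': array([ 0.05936607, -0.05745004, -0.04790446]), 'opening': 1.0001454034455073}
```

Run:
```python
s=open('h.py').read()
s=s.replace("rot=np.array(c['rotation'])","w=np.array(c['rotation']); rot=R.from_quat([w[1],w[2],w[3],w[0]]).as_matrix()")
open('h.py','w').write(s)
```

```text
(no output)
```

View pics/scene0.png

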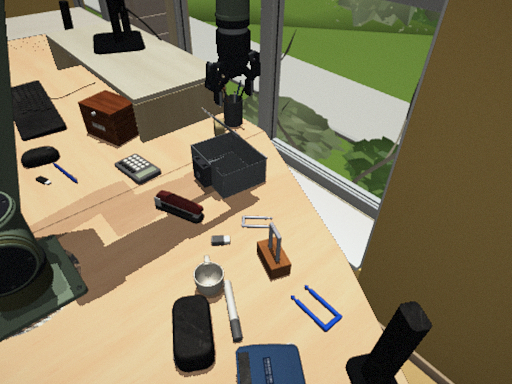

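View pics/side0.png

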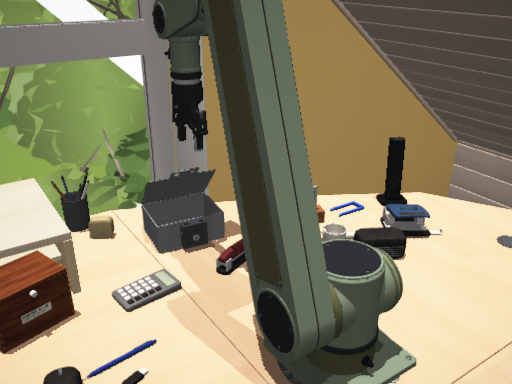

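View pics/wrist0.png

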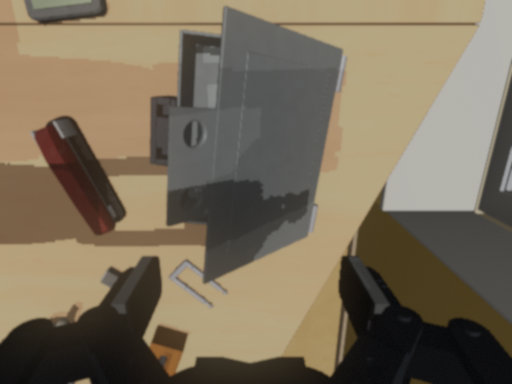

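Candidates for the bar in the scene picture: a steel U standing in the wooden stand (275,243), a small steel U lying flat at (257,221), and a blue U at (318,308). The description points to the one in the stand. I'll check it in a close crop.

Run:
```python
import cv2
a=cv2.imread('pics/scene0.png');b=cv2.imread('pics/side0.png');w=cv2.imread('pics/wrist0.png')
cv2.imwrite('pics/c1.png',cv2.resize(a[205:285,205:305],(800,640),interpolation=2)[:600])
cv2.imwrite('pics/c2.png',cv2.resize(a[110:210,180:280],(600,600),interpolation=2))
cv2.imwrite('pics/c3.png',cv2.resize(b[160:260,130:230],(600,600),interpolation=2))
```

```text
(no output)
```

View pics/c1.png

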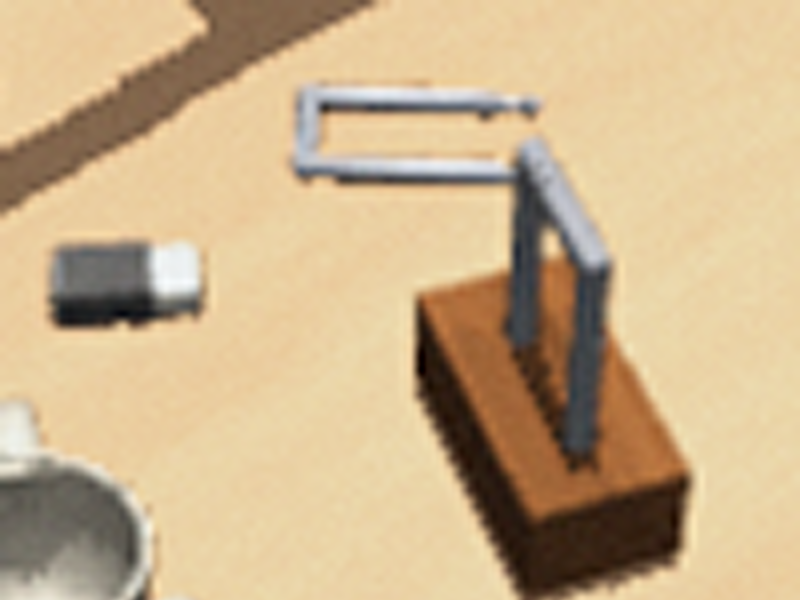

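View pics/c2.png

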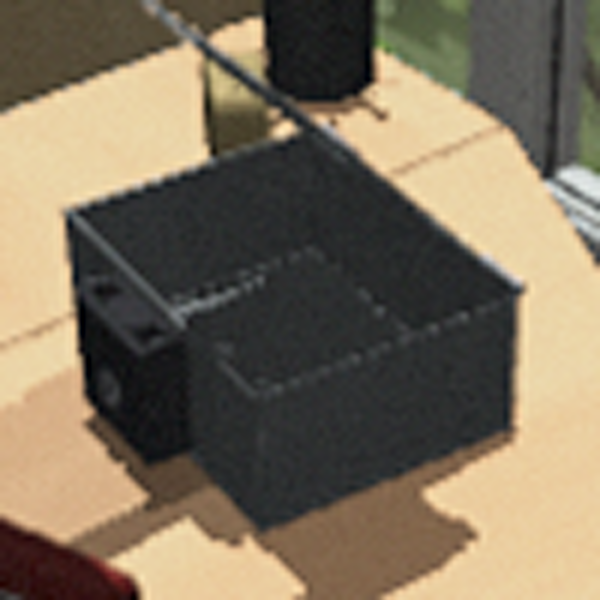

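View pics/c3.png

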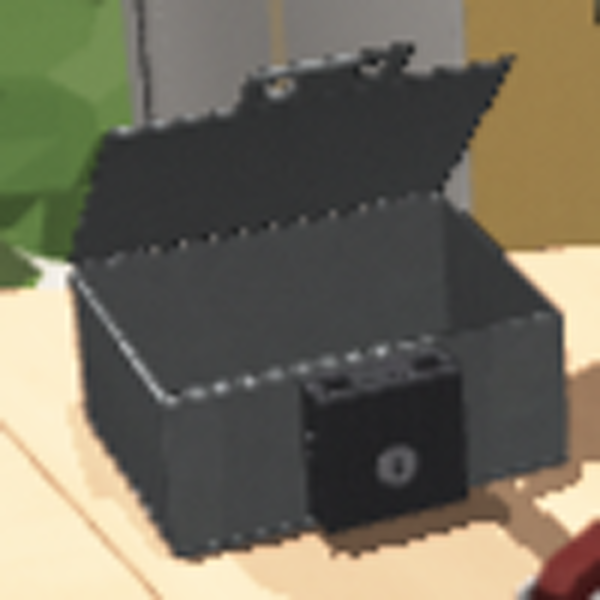

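Run:
```python
from h import *
c=load('scene0'); 
def P(c,name,l):
    for (u,v) in l:
        d=c['depth'][v-1:v+2,u-1:u+2]; 
        print(name,(u,v),np.round(pts(c,np.array(v),np.array(u)),4),'dmin/max',d.min().round(3),d.max().round(3))
# crop1: x=205+X/8,y=205+Y/8
P(c,'standbar',[(int(205+x/8),int(205+y/8)) for x,y in [(530,148),(565,195),(598,252),(520,330),(580,445)]])
P(c,'standcorners',[(int(205+x/8),int(205+y/8)) for x,y in [(425,300),(535,510),(680,480),(600,290)]])
P(c,'lying',[(int(205+x/8),int(205+y/8)) for x,y in [(312,95),(305,165),(530,105),(515,172)]])
P(c,'box',[(int(180+x/6),int(110+y/6)) for x,y in [(72,215),(262,392),(515,290),(90,285),(155,345),(190,320)]])
s=load('side0')
P(s,'sidebox',[(int(130+x/6),int(160+y/6)) for x,y in [(168,400),(560,318),(90,270),(442,196),(108,138),(508,64),(315,395),(460,362),(397,465),(282,87),(375,68)]])
```

```text
standbar (271, 223) [ 0.4517 -0.274   0.1076] dmin/max 0.762 0.768
standbar (275, 229) [ 0.4463 -0.2919  0.1072] dmin/max 0.749 0.754
standbar (279, 236) [ 0.4372 -0.3128  0.1096] dmin/max 0.733 0.739
standbar (270, 246) [ 0.4507 -0.2765  0.0388] dmin/max 0.804 0.811
standbar (277, 260) [ 0.4366 -0.3137  0.0364] dmin/max 0.778 0.783
standcorners (258, 242) [ 0.4397 -0.249   0.0365] dmin/max 0.815 0.823
standcorners (271, 268) [ 0.4121 -0.3212  0.0365] dmin/max 0.762 0.772
standcorners (290, 265) [ 0.4513 -0.3387  0.0315] dmin/max 0.773 0.814
standcorners (280, 241) [ 0.4387 -0.3154  0.0959] dmin/max 0.738 0.868
lying (244, 216) [ 0.4889 -0.1411  0.008 ] dmin/max 0.918 0.927
lying (243, 225) [ 0.4671 -0.1634  0.007 ] dmin/max 0.897 0.904
lying (271, 218) [ 0.5379 -0.1886  0.0056] dmin/max 0.921 0.926
lying (269, 226) [ 0.5144 -0.2066  0.0062] dmin/max 0.764 0.911
box (192, 145) [0.5159 0.122  0.0783] dmin/max 1.037 1.049
box (223, 175) [ 0.4986 -0.0456  0.0773] dmin/max 0.935 1.062
box (265, 158) [ 0.633  -0.0581  0.0774] dmin/max 0.986 1.003
box (195, 157) [0.4903 0.0694 0.076 ] dmin/max 0.995 1.005
box (205, 167) [0.4852 0.0152 0.0749] dmin/max 0.963 0.982
box (211, 163) [0.5629 0.1026 0.005 ] dmin/max 0.972 1.108
sidebox (158, 226) [0.5134 0.1282 0.0773] dmin/max 1.197 1.363
sidebox (223, 213) [ 0.4927 -0.0438  0.0727] dmin/max 1.279 1.446
sidebox (145, 205) [0.6531 0.1048 0.0711] dmin/max 1.316 1.324
sidebox (203, 192) [ 0.6312 -0.06    0.0758] dmin/max 1.387 1.844
sidebox (148, 183) [0.5608 0.1249 0.1743] dmin/max 1.199 1.213
sidebox (214, 170) [ 0.5355 -0.0455  0.1786] dmin/max 1.269 1.815
sidebox (182, 225) [0.49   0.0751 0.0745] dmin/max 1.212 1.222
sidebox (206, 220) [0.4995 0.0031 0.063 ] dmin/max 1.236 1.272
sidebox (196, 237) [0.475  0.0462 0.0382] dmin/max 1.232 1.243
sidebox (177, 174) [0.5464 0.0534 0.1865] dmin/max 1.219 2.04
sidebox (192, 171) [ 1.0864 -0.2519 -0.0586] dmin/max 1.224 1.891
```

The standing bar is about 40 × 94 mm and the one lying flat about 32 × 70 mm, so the one in the stand is correct. The lid is open about 46°. Next I'll shut the gripper and move it over the lid.

Call:
{"op": "servo_tool", "data": {
  "series": [
    [0, 0, 0, 1.8, -1.1, 0, 0],
    [0, 0, 0, 1.8, -1.1, 0, 0],
    [0, 0, 0, 0, 0, 0, 0],
    [0, 0, 0, 0, 0, 0, 0],
    [0, 0, 0, 0, 0, 0, 0],
    [0, 0, 0, 0, 0, 2.0, 0],
    [0, 0, 0, 0, 0, 2.0, 0],
    [0, 0, 0, 0, 0, 0, 0]
  ],
  "grip_force": 40
}}

```text
time: 0.95
ee_pos: [0.5538, 0.034, 0.1887]
eef_rot: [0.0, 0.708, 0.706, -0.001]
force: [-0.4, -0.5, -0.5]
opening: -0.002
```

Call:
{"op": "servo_tool", "data": {
  "series": [
    [0, 0, 0, 0, 0, 1.5, 0],
    [0, 0, 0, 0, 0, 1.5, 0],
    [0, 0, 0, 0, 0, 1.0, 0],
    [0, 0, 0, 0, 0, 1.0, 0],
    [0, 0, 0, 0, 0, 1.0, 0],
    [0, 0, 0, 0, 0, 1.0, 0]
  ]
}}

```text
time: 1.55
ee_pos: [0.5616, 0.0318, 0.1237]
eef_rot: [0.006, 0.709, 0.705, 0.005]
force: [-0.5, 0.2, 4.0]
opening: -0.001
```

Call:
{"op": "servo_tool", "data": {
  "series": [
    [0, 0, 0, 0, -0.5, 1.0, 0],
    [0, 0, 0, 0, -0.3, 1.0, 0],
    [0, 0, 0, 0, 0, 0.8, 0],
    [0, 0, 0, 0, 0, 0.5, 0],
    [0, 0, 0, 0, 0, 0.5, 0]
  ]
}}

```text
time: 2.05
ee_pos: [0.5514, 0.0327, 0.0811]
eef_rot: [0.004, 0.709, 0.705, 0.004]
force: [-0.8, 1.2, 3.5]
opening: -0.002
```

Call:
{"op": "servo_tool", "data": {
  "series": [
    [0, 0, 0, 0, 0, 0.5, 0],
    [0, 0, 0, 0, 0, 0.4, 0],
    [0, 0, 0, 0, 0, 0.3, 0]
  ]
}}

```text
time: 2.35
ee_pos: [0.5514, 0.0327, 0.0789]
eef_rot: [0.005, 0.709, 0.705, 0.004]
force: [-6.1, 0.6, 18.5]
opening: 0.001
```

Call:
{"op": "servo_tool", "data": {
  "series": [
    [0, 0, 0, 0, 0, -4, 0],
    [0, 0, 0, 0, 0, -5, 0],
    [0, 0, 0, -3, -2.5, -4, 1],
    [0, 0, 0, -3, -2.5, -2, 1],
    [0, 0, 0, 0, 0, 0, 1],
    [0, 0, 0, 0, 0, 0, 1]
  ]
}}

```text
time: 2.95
ee_pos: [0.5018, -0.0267, 0.2279]
eef_rot: [0.007, 0.708, 0.706, 0.003]
force: [-0.4, 0.1, -0.5]
opening: 0.678
```

Run:
```python
from h import *
c=cap('wrist','wrist1');cap('scene','scene1')
print(c['s']['ee_pos'],c['s']['force'],c['tool_from_camera'])
a=cv2.imread('pics/scene1.png')
cv2.imwrite('pics/c4.png',cv2.resize(a[110:210,180:280],(600,600),interpolation=2))
```

```text
[ 0.50179456 -0.02666957  0.22792579] [-0.36516957  0.11254003 -0.53559321] [[-6.51491346e-04  9.46607136e-01  3.22388749e-01  8.15327607e-02]
 [ 9.99999567e-01  4.02624055e-04  8.38628087e-04 -3.25383635e-05]
 [ 6.64049866e-04  3.22389156e-01 -9.46606989e-01 -1.42527424e-01]
 [ 0.00000000e+00  0.00000000e+00  0.00000000e+00  1.00000000e+00]]
```

View pics/wrist1.png

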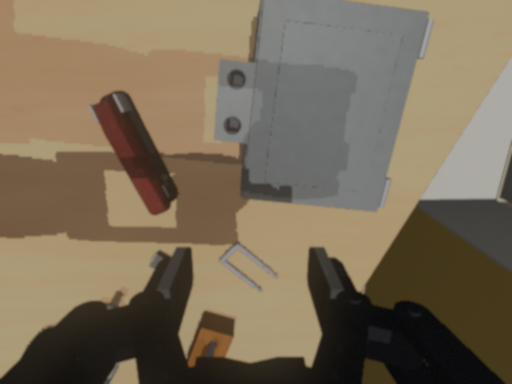

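View pics/c4.png

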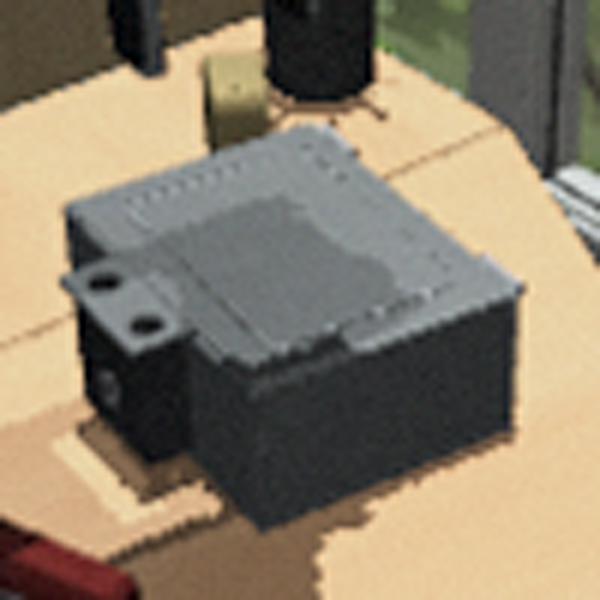

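The lid is shut flat; the lip holes are in the wrist picture at about (236,79) and (233,125). I'll enlarge them to read the centres.

Run:
```python
from h import *
c=load('wrist1')
a=cv2.imread('pics/wrist1.png')
cv2.imwrite('pics/c5.png',cv2.resize(a[55:145,210:285],(500,600),interpolation=cv2.INTER_CUBIC))
g=cv2.cvtColor(a,6).astype(float)
for (u,v) in [(236,79),(233,125)]:
    w=g[v-14:v+15,u-14:u+15]; m=w<65
    yy,xx=np.nonzero(m); print('dark',len(xx),u-14+xx.mean(),v-14+yy.mean(),(u-14+(xx.min()+xx.max())/2),(v-14+(yy.min()+yy.max())/2),np.ptp(xx)+1,np.ptp(yy)+1)
def onz(c,u,v,z):
    p1=pts(c,np.float64(v),np.float64(u),1.0);p0=pts(c,np.float64(v),np.float64(u),1e-6)
    t=(z-p0[2])/(p1[2]-p0[2]); return p0+t*(p1-p0)
for uv in [(236.5,78.5),(233,125)]: print(onz(c,*uv,.079))
print(pts(c,np.array([70,100,140,30,100]),np.array([225,228,230,300,350])))
```

```text
dark 57 235.05263157894737 75.43859649122807 237.0 77.5 13 14
dark 46 230.3913043478261 127.26086956521739 232.0 125.0 11 11
[0.49237143 0.06269981 0.079     ]
[0.48846157 0.02278817 0.079     ]
[[0.48246856 0.06968519 0.07800818]
 [0.48441094 0.04469586 0.07797358]
 [0.48542305 0.00923623 0.07986962]
 [0.5459708  0.10036459 0.08016047]
 [0.59340252 0.04433137 0.08052993]]
```

View pics/c5.png

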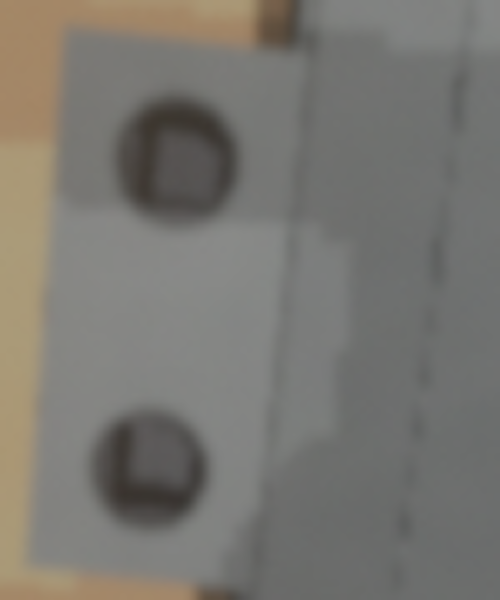

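Run:
```python
from h import *
c=load('scene1')
for u,v in [(412,310),(405,325),(385,355),(208,278),(195,330)]: print(u,v,pts(c,np.array(v),np.array(u)).round(3))
```

```text
412 310 [ 0.419 -0.59   0.199]
405 325 [ 0.398 -0.595  0.189]
385 355 [ 0.39  -0.592  0.108]
208 278 [ 0.306 -0.242  0.014]
195 330 [ 0.208 -0.345  0.056]
```

Call:
{"op": "servo_tool", "data": {
  "series": [
    [0, 0, 0, -4.4, -1.1, -0.3, 1],
    [0, 0, 0, -4.4, -1.1, -0.3, 1],
    [0, 0, 0, -4.4, -1.1, -0.3, 1],
    [0, 0, 0, -4.4, -1.1, -0.3, 1],
    [0, 0, 0, -4.4, -1.1, -0.3, 1],
    [0, 0, 0, -4.4, -1.1, -0.3, 1],
    [0, 0, 0, -4.4, -1.1, -0.3, 1],
    [0, 0, 0, 0, 0, 0, 1]
  ]
}}

```text
time: 3.85
ee_pos: [0.4284, -0.34, 0.2354]
eef_rot: [-0.003, 0.702, 0.712, 0.0]
force: [-0.2, 1.0, -0.7]
opening: 0.995
```

Call:
{"op": "servo_tool", "data": {
  "series": [
    [0, 0, 0.12, 0, 0, 0, 1],
    [0, 0, 0.12, 0, 0, 0, 1],
    [0, 0, 0.12, 0, 0, 0, 1],
    [0, 0, 0, 0, 0, 0, 1]
  ]
}}

```text
time: 4.25
ee_pos: [0.43, -0.338, 0.2281]
eef_rot: [-0.009, 0.822, 0.569, -0.001]
force: [0.2, 0.2, 0.1]
opening: 1.001
```

Run:
```python
from h import *
c=cap('wrist','wrist2')
print(c['s']['ee_pos'],c['s']['eef_rot'],c['s']['opening'])
```

```text
[ 0.42998649 -0.33795944  0.22807355] [-0.0087259   0.82205243  0.56934389 -0.00108974] 1.0012163765999655
```

View pics/wrist2.png

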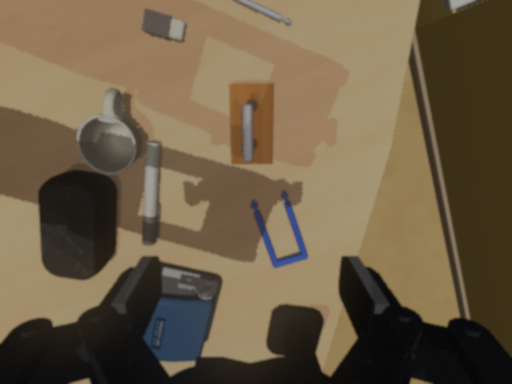

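```bash
cat >> h.py <<'E'
def onz(c,u,v,z):
    p1=pts(c,np.float64(v),np.float64(u),1.0);p0=pts(c,np.float64(v),np.float64(u),1e-6)
    t=(z-p0[2])/(p1[2]-p0[2]); return p0+t*(p1-p0)
def axes():
    s=r.state(); q=s['eef_rot']; M=R.from_quat([q[1],q[2],q[3],q[0]]).as_matrix(); return s,M
def delta(target,yawdir=None):
    # target TCP pos, yawdir: world dir desired for tool x (horizontal), tool z down
    s,M=axes(); d=M.T@(np.array(target)-s['ee_pos'])*100
    out=d
    print('shift cm (tool)',d.round(2),'now',s['ee_pos'].round(4),'F',s['force'].round(1),'open',round(s['opening'],3),'t',s['time'])
    if yawdir is not None:
        x=np.array([*yawdir,0.]);x/=np.linalg.norm(x);z=np.array([0,0,-1.]);y=np.cross(z,x)
        Md=np.stack([x,y,z],1); print('rotvec',R.from_matrix(M.T@Md).as_rotvec().round(4))
E
python3 - <<'E'
from h import *
c=load('wrist2'); a=cv2.imread('pics/wrist2.png')
cv2.imwrite('pics/c6.png',cv2.resize(a[75:175,215:290],(600,800),interpolation=cv2.INTER_CUBIC)[:600] if 0 else cv2.resize(a[75:175,215:290],(450,600),interpolation=cv2.INTER_CUBIC))
for v in range(98,166,4):
    row=c['depth'][v,225:275]; P=pts(c,np.full(50,v),np.arange(225,275)); m=P[:,2]>0.09
    if m.any(): print(v,np.arange(225,275)[m][[0,-1]],P[m].mean(0).round(4))
E
```

```text
106 [242 252] [ 0.4507 -0.2718  0.1044]
110 [242 252] [ 0.4496 -0.2747  0.1058]
114 [242 252] [ 0.4485 -0.2777  0.1061]
118 [242 252] [ 0.4474 -0.2807  0.1061]
122 [242 252] [ 0.4462 -0.2838  0.1055]
126 [242 252] [ 0.4451 -0.2868  0.1062]
130 [242 252] [ 0.4439 -0.2899  0.1059]
134 [242 252] [ 0.4427 -0.293   0.1057]
138 [242 252] [ 0.4415 -0.2961  0.1058]
142 [242 252] [ 0.4403 -0.2993  0.1057]
146 [242 252] [ 0.4391 -0.3025  0.1053]
150 [242 252] [ 0.4379 -0.3057  0.1059]
154 [242 252] [ 0.4367 -0.3089  0.106 ]
158 [242 252] [ 0.4354 -0.3122  0.1057]
```

View pics/c6.png

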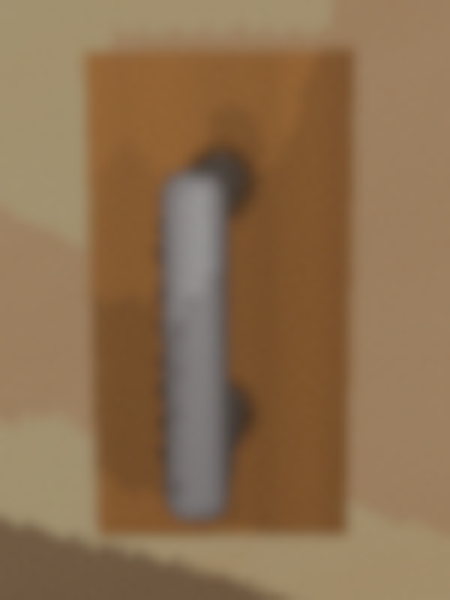

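Run:
```python
from h import *
delta([.443,-.2925,.16],[.354,.935])
```

```text
shift cm (tool) [ 4.65 -0.26  6.84] now [ 0.43   -0.3378  0.2279] F [ 0.4  0.2 -0.7] open 0.998 t 4.3
rotvec [-0.0159 -0.0083  0.0047]
```

Call:
{"op": "servo_tool", "data": {
  "series": [
    [-0.016, -0.008, 0.005, 2.4, -0.15, 2.0, 1],
    [0, 0, 0, 2.3, -0.1, 2.0, 1],
    [0, 0, 0, 0, 0, 2.0, 1],
    [0, 0, 0, 0, 0, 0, 1]
  ]
}}

```text
time: 4.7
ee_pos: [0.4461, -0.2889, 0.1644]
eef_rot: [-0.001, 0.819, 0.574, 0.0]
force: [-1.0, 0.8, -0.5]
opening: 1.005
```

Run:
```python
from h import *
delta([.443,-.2925,.0825],[.354,.935])
```

```text
shift cm (tool) [-0.45 -0.16  8.19] now [ 0.4461 -0.2889  0.1644] F [-1.   0.8 -0.5] open 1.005 t 4.7
rotvec [-0.0011 -0.0009  0.0128]
```

Call:
{"op": "servo_tool", "data": {
  "series": [
    [0, 0, 0.012, -0.45, -0.16, 1.0, 1],
    [0, 0, 0, 0, 0, 2.0, 1],
    [0, 0, 0, 0, 0, 2.0, 1],
    [0, 0, 0, 0, 0, 1.5, 1],
    [0, 0, 0, 0, 0, 0.5, 1],
    [0, 0, 0, 0, 0, 0, 1]
  ]
}}

```text
time: 5.3
ee_pos: [0.4454, -0.2957, 0.0939]
eef_rot: [0.003, 0.822, 0.57, 0.001]
force: [-0.3, -0.8, 0.2]
opening: 1.002
```

Run:
```python
from h import *
delta([.443,-.2925,.0825],[.354,.935])
```

```text
shift cm (tool) [ 0.22 -0.34  1.14] now [ 0.4454 -0.2957  0.0939] F [-0.3 -0.8  0.2] open 1.002 t 5.3
rotvec [0.0053 0.0013 0.0043]
```

Call:
{"op": "servo_tool", "data": {
  "series": [
    [0.005, 0, 0.004, 0.22, -0.34, 0.7, 1],
    [0, 0, 0, 0, 0, 0.4, 1],
    [0, 0, 0, 0, 0, 0, 1]
  ]
}}

```text
time: 5.6
ee_pos: [0.4438, -0.2934, 0.0839]
eef_rot: [0.002, 0.823, 0.568, 0.0]
force: [-0.1, -0.2, 0.4]
opening: 1.003
```

Run:
```python
from h import *
delta([.443,-.2925,.0825],[.354,.935])
```

```text
shift cm (tool) [ 0.06 -0.11  0.14] now [ 0.4438 -0.2934  0.0839] F [-0.1 -0.2  0.4] open 1.003 t 5.6
rotvec [ 0.0036  0.0023 -0.0003]
```

Call:
{"op": "servo_tool", "data": {
  "series": [
    [0.003, 0.002, 0, 0.06, -0.1, 0.14, 1],
    [0, 0, 0, 0, 0, 0, 0],
    [0, 0, 0, 0, 0, 0, 0],
    [0, 0, 0, 0, 0, 0, 0],
    [0, 0, 0, 0, 0, 0, 0],
    [0, 0, 0, 0, 0, 0, 0],
    [0, 0, 0, 0, 0, 0, 0],
    [0, 0, 0, 0, 0, 0, 0]
  ],
  "grip_force": 70
}}

```text
time: 6.4
ee_pos: [0.4441, -0.293, 0.0839]
eef_rot: [0.002, 0.823, 0.568, 0.001]
force: [0.6, 0.8, 0.0]
opening: 0.086
```

Run:
```python
from h import *
delta([.443,-.2925,.0825],[.354,.935])
```

```text
shift cm (tool) [ 0.01 -0.12  0.14] now [ 0.4441 -0.293   0.0839] F [0.6 0.8 0. ] open 0.086 t 6.4
rotvec [0.0037 0.0009 0.    ]
```

Call:
{"op": "servo_tool", "data": {
  "series": [
    [0, 0, 0, 0, 0, -1, 0],
    [0, 0, 0, 0, 0, -1.5, 0],
    [0, 0, 0, 0, 0, -2, 0],
    [0, 0, 0, 0, 0, -2.5, 0],
    [0, 0, 0, 0, 0, -3, 0],
    [0, 0, 0, 0, 0, -3, 0],
    [0, 0, 0, 0, 0, -1, 0],
    [0, 0, 0, 0, 0, 0, 0]
  ]
}}

```text
time: 7.2
ee_pos: [0.4422, -0.2918, 0.2304]
eef_rot: [-0.0, 0.823, 0.568, -0.0]
force: [-0.1, -0.3, -0.6]
opening: 0.086
```

Run:
```python
from h import *
c=cap('wrist','wrist3'); cap('scene','scene3')
a=cv2.imread('pics/scene3.png'); b=cv2.imread('pics/wrist3.png')
cv2.imwrite('pics/c7.png',np.hstack([cv2.resize(a[150:290,200:330],(390,420),interpolation=2),cv2.resize(b,(400,300))[:,:].repeat(1,0) if 0 else cv2.copyMakeBorder(cv2.resize(b,(400,300)),0,120,0,0,0)]))
delta([.489,.043,.23],[.098,.995])
```

```text
shift cm (tool) [32.95 -7.38 -0.1 ] now [ 0.4414 -0.2913  0.2285] F [-0.4  0.3 -1.6] open 0.091 t 7.3
rotvec [-0.0037 -0.0012 -0.2636]
```

View pics/c7.png

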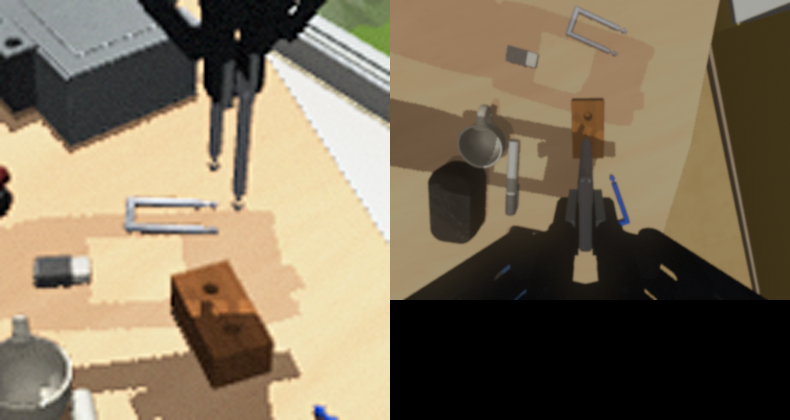

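Call:
{"op": "servo_tool", "data": {
  "series": [
    [-0.004, 0, -0.13, 0, 0, 0, 0],
    [0, 0, -0.13, 0, 0, 0, 0],
    [0, 0, 0, 4, 0.2, 0, 0],
    [0, 0, 0, 4, 0.2, 0, 0],
    [0, 0, 0, 4, 0.2, 0, 0],
    [0, 0, 0, 4, 0.2, 0, 0],
    [0, 0, 0, 0, 0, 0, 0]
  ]
}}

```text
time: 8.0
ee_pos: [0.4584, -0.126, 0.215]
eef_rot: [-0.012, 0.74, 0.673, -0.004]
force: [-0.6, -0.6, -1.7]
opening: 0.088
```

Run:
```python
from h import *
delta([.489,.043,.23],[.098,.995])
```

```text
shift cm (tool) [17.13  1.4  -1.36] now [ 0.4584 -0.126   0.215 ] F [-0.6 -0.6 -1.7] open 0.088 t 8.0
rotvec [-0.0244 -0.0102  0.0028]
```

Call:
{"op": "servo_tool", "data": {
  "series": [
    [-0.024, -0.01, 0.003, 3.4, 0.3, -0.5, 0],
    [0, 0, 0, 3.4, 0.3, -0.4, 0],
    [0, 0, 0, 3.4, 0.3, -0.4, 0],
    [0, 0, 0, 3.4, 0.3, -0.4, 0],
    [0, 0, 0, 2.5, 0.2, -0.3, 0],
    [0, 0, 0, 0, 0, 0, 0]
  ]
}}

```text
time: 8.6
ee_pos: [0.4851, 0.0357, 0.2255]
eef_rot: [-0.005, 0.741, 0.671, -0.008]
force: [-0.4, -0.1, -0.5]
opening: 0.093
```

Run:
```python
from h import *
delta([.490,.043,.19],[.098,.995])
```

```text
shift cm (tool) [0.79 0.48 3.54] now [0.4851 0.0357 0.2255] F [-0.4 -0.1 -0.5] open 0.093 t 8.6
rotvec [-0.0182  0.0038 -0.0016]
```

Call:
{"op": "servo_tool", "data": {
  "series": [
    [-0.018, 0.004, -0.002, 0.8, 0.48, 1.5, 0],
    [0, 0, 0, 0, 0, 1.5, 0],
    [0, 0, 0, 0, 0, 1.0, 0],
    [0, 0, 0, 0, 0, 0, 0]
  ]
}}

```text
time: 9.0
ee_pos: [0.4884, 0.0397, 0.1795]
eef_rot: [-0.002, 0.741, 0.672, -0.004]
force: [0.7, -0.1, -1.3]
opening: 0.087
```

Run:
```python
from h import *
c=cap('wrist','wrist4')
b=cv2.imread('pics/wrist4.png')
cv2.imwrite('pics/c8.png',cv2.resize(b[130:330,180:330],(450,600),interpolation=2))
cv2.imwrite('pics/c8b.png',b)
cap('scene','scene4');cap('side','side4')
a=cv2.imread('pics/scene4.png');s=cv2.imread('pics/side4.png')
cv2.imwrite('pics/c9.png',np.hstack([cv2.resize(a[90:200,160:250],(385,470),interpolation=2),cv2.resize(s[160:260,150:235],(400,470),interpolation=2)]))
delta([.490,.043,.175],[.098,.995])
```

```text
shift cm (tool) [ 0.29 -0.03  0.68] now [0.4901 0.0401 0.1818] F [ 0.9 -0.1 -0.4] open 0.087 t 9.15
rotvec [-0.0029  0.0031  0.0006]
```

View pics/c8b.png

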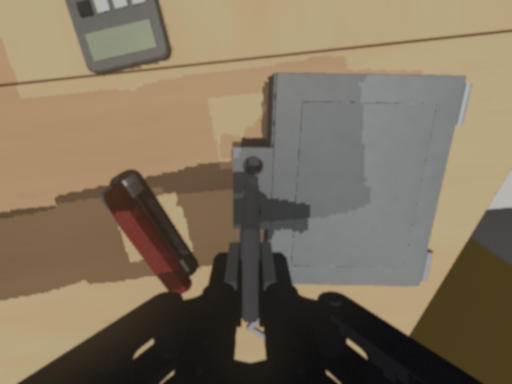

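View pics/c9.png

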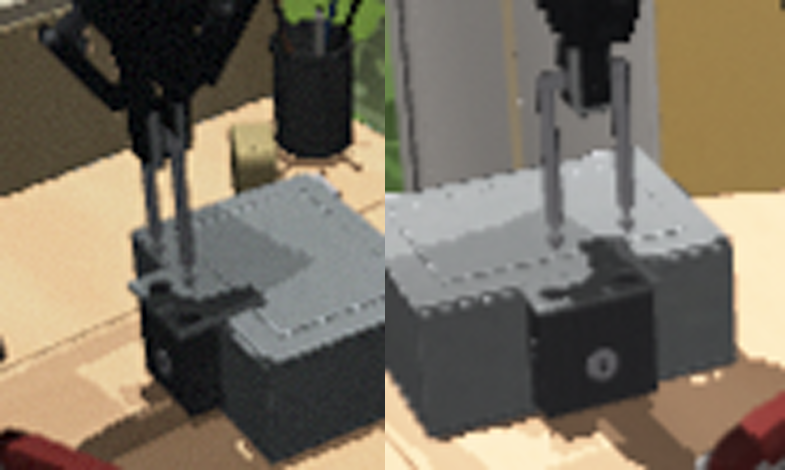

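Run:
```python
from h import *
b=cv2.imread('pics/wrist4.png')
A=cv2.resize(b[140:240,225:280],(330,600),interpolation=2)
s=cv2.imread('pics/side4.png');S=cv2.resize(s[195:240,170:225],(733//1,600),interpolation=2)[:, :460] 
S=cv2.resize(s[200:235,175:215],(460,402),interpolation=2)
S=cv2.copyMakeBorder(S,0,198,0,0,0)
cv2.imwrite('pics/c10.png',np.hstack([A,S]))
```

```text
(no output)
```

View pics/c10.png

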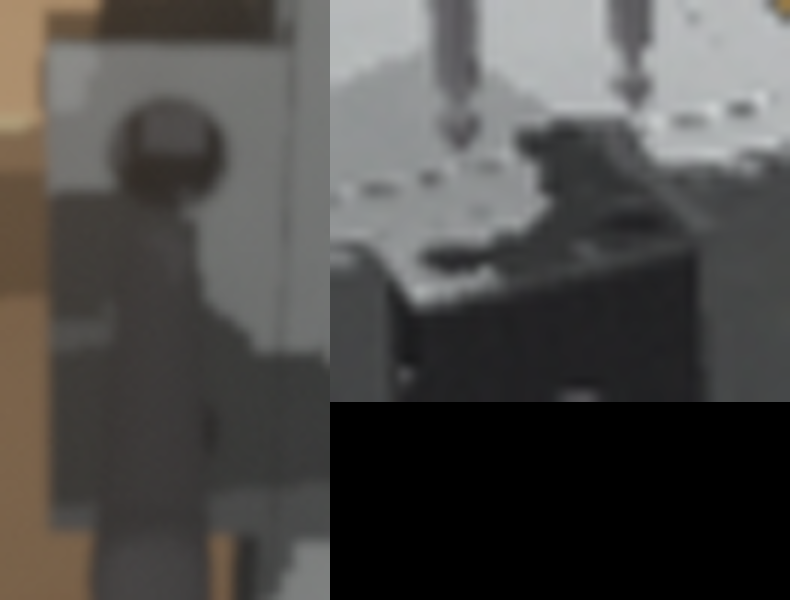

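Run:
```python
from h import *
w=load('wrist4');s=load('side4')
print('hole+y wrist4',onz(w,252.8,164.9,.079), 'pose',w['p'])
for u,v in [(185.9,221.9),(201.5,218.5)]: print('hole side',onz(s,u,v,.079))
for u,v in [(185.9,212.5),(200.8,208.8)]: print('tip side',onz(s,u,v,w['p'][2]-.077))
# tip prediction from TCP
q=w['q'];M=R.from_quat([q[1],q[2],q[3],q[0]]).as_matrix()
f=192/np.tan(np.radians(w['vfov'])/2)
for y in (.02,-.02):
  t=M@np.array([y,0,.077])+w['p']; print('pred tip',t)
  T=w['tool_from_camera']; pc=T[:3,:3].T@(np.array([y,0,.077])-T[:3,3]); print('px',w['cx']+f*pc[0]/-pc[2], w['cy']-f*pc[1]/-pc[2])
  rot=R.from_quat(np.roll(s['rotation'],-1)).as_matrix(); f2=192/np.tan(np.radians(s['vfov'])/2); pc=rot.T@(t-s['eye']); print('side px',s['cx']+f2*pc[0]/-pc[2], s['cy']-f2*pc[1]/-pc[2])
```

```text
hole+y wrist4 [0.49228973 0.06318264 0.079     ] pose [0.48842575 0.03972556 0.17954618]
hole side [0.49152921 0.06334144 0.079     ]
hole side [0.48596436 0.02261703 0.079     ]
tip side [0.49546926 0.0598378  0.10254618]
tip side [0.49302892 0.01960333 0.10254618]
pred tip [0.48974569 0.05937176 0.10246645]
px 249.85739785892088 177.8482952782041
side px 187.1234705884234 213.3585974819622
pred tip [0.48584786 0.01956247 0.10263191]
px 249.88674120547742 227.81968567105233
side px 202.17719819954502 209.83471010918166
```

Call:
{"op": "servo_tool", "data": {
  "series": [
    [-0.003, 0.003, 0.0, 0.32, 0.02, 0.5, 0],
    [0, 0, 0, 0, 0, 0.3, 0],
    [0, 0, 0, 0, 0, 0, 0]
  ]
}}

```text
time: 9.45
ee_pos: [0.4916, 0.0431, 0.1747]
eef_rot: [0.001, 0.741, 0.671, 0.001]
force: [-0.1, -0.8, -1.7]
opening: 0.086
```

Run:
```python
from h import *
delta([.4903,.0433,.160],[.098,.995])
```

```text
shift cm (tool) [ 0.01 -0.14  1.47] now [0.4916 0.0431 0.1747] F [-0.1 -0.8 -1.7] open 0.086 t 9.45
rotvec [ 0.0037 -0.0007 -0.0002]
```

Call:
{"op": "servo_tool", "data": {
  "series": [
    [0.003, 0, 0, 0, -0.13, 0.5, 0],
    [0, 0, 0, 0, 0, 0.5, 0],
    [0, 0, 0, 0, 0, 0.3, 0],
    [0, 0, 0, 0, 0, 0, 0]
  ]
}}

```text
time: 9.85
ee_pos: [0.4903, 0.0433, 0.1609]
eef_rot: [0.0, 0.741, 0.672, 0.001]
force: [0.6, -0.0, -0.8]
opening: 0.088
```

Run:
```python
from h import *
delta([.4903,.0433,.150],[.098,.995])
cap('scene','scene5');cap('side','side5');cap('wrist','wrist5')
a=cv2.imread('pics/scene5.png');s=cv2.imread('pics/side5.png');w=cv2.imread('pics/wrist5.png')
cv2.imwrite('pics/c11.png',np.hstack([cv2.resize(x,(265,400),interpolation=2) for x in (a[125:185,180:220],s[195:245,175:208],w[140:240,220:286])]))
delta([.4903,.0433,.150],[.098,.995])
```

```text
shift cm (tool) [-0.   -0.    1.09] now [0.4903 0.0433 0.1609] F [ 0.6 -0.  -0.8] open 0.088 t 9.85
rotvec [ 0.0011 -0.0007  0.0002]
shift cm (tool) [-0.01 -0.04  1.15] now [0.4907 0.0434 0.1615] F [-0.4  0.3 -2.1] open 0.088 t 10.0
rotvec [ 0.0023 -0.0009  0.0001]
```

View pics/c11.png

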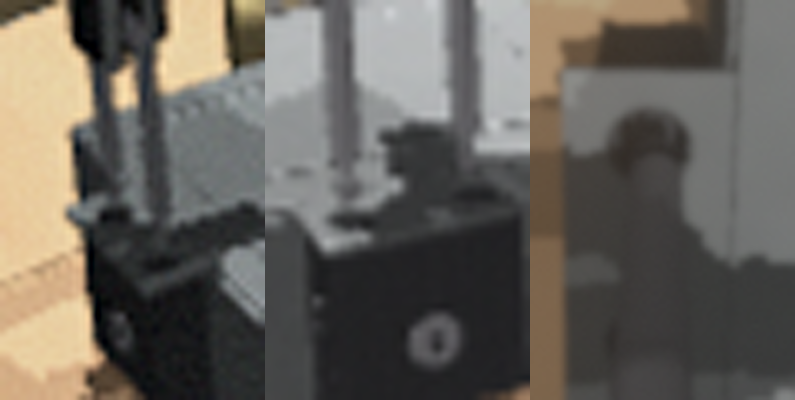

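Run:
```python
from h import *
w=cv2.imread('pics/wrist5.png')[155:205,225:275].astype(float)
w=np.clip((w-20)*2.6,0,255).astype(np.uint8)
a=cv2.imread('pics/scene5.png')[140:175,185:220].astype(float); a=np.clip(a*2.2,0,255).astype(np.uint8)
cv2.imwrite('pics/c12.png',np.hstack([cv2.resize(w,(400,400),interpolation=2),cv2.resize(a,(400,400),interpolation=2)]))
```

```text
(no output)
```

View pics/c12.png

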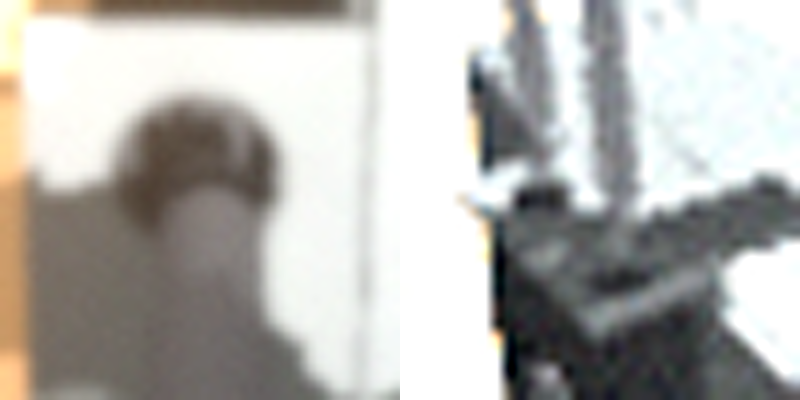

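Call:
{"op": "servo_tool", "data": {
  "series": [
    [0.002, 0, 0, 0, -0.14, 0.3, 0],
    [0, 0, 0, 0, 0, 0.4, 0],
    [0, 0, 0, 0, 0, 0.2, 0],
    [0, 0, 0, 0, 0, 0, 0]
  ]
}}

```text
time: 10.4
ee_pos: [0.4894, 0.0435, 0.152]
eef_rot: [0.0, 0.741, 0.672, 0.001]
force: [0.1, 0.2, -0.7]
opening: 0.086
```

Run:
```python
from h import *
delta([.4892,.0433,.140],[.098,.995])
```

```text
shift cm (tool) [-0.02 -0.02  1.2 ] now [0.4894 0.0435 0.152 ] F [ 0.1  0.2 -0.7] open 0.086 t 10.4
rotvec [ 0.0009 -0.001   0.0001]
```

Through the lip (tips about 4 mm below its top) with no contact force. Descending to the bores.

Call:
{"op": "servo_tool", "data": {
  "series": [
    [0, 0, 0, 0, 0, 0.2, 0],
    [0, 0, 0, 0, 0, 0.2, 0],
    [0, 0, 0, 0, 0, 0.2, 0],
    [0, 0, 0, 0, 0, 0.2, 0]
  ]
}}

```text
time: 10.8
ee_pos: [0.4897, 0.0435, 0.1436]
eef_rot: [0.0, 0.741, 0.672, 0.001]
force: [0.6, 0.3, -1.2]
opening: 0.083
```

Run:
```python
from h import *
delta([.4894,.0435,.140],[.098,.995]); print(r.state()['moment'])
```

```text
shift cm (tool) [-0.   -0.03  0.36] now [0.4897 0.0435 0.1436] F [ 0.6  0.3 -1.2] open 0.083 t 10.8
rotvec [ 0.0016 -0.0011  0.0001]
[-0.01938072 -0.02234843 -0.00292217]
```

Call:
{"op": "servo_tool", "data": {
  "series": [
    [0, 0, 0, 0, 0, 0.25, 0],
    [0, 0, 0, 0, 0, 0.25, 0],
    [0, 0, 0, 0, 0, 0.25, 0],
    [0, 0, 0, 0, 0, 0.25, 0]
  ]
}}

```text
time: 11.2
ee_pos: [0.4898, 0.0436, 0.1328]
eef_rot: [0.0, 0.741, 0.672, 0.001]
force: [-0.0, 1.1, 0.4]
opening: 0.083
```

Call:
{"op": "servo_tool", "data": {
  "series": [
    [0, 0, 0, 0, 0, 0.25, 0],
    [0, 0, 0, 0, 0, 0.25, 0],
    [0, 0, 0, 0, 0, 0.25, 0]
  ]
}}

```text
time: 11.5
ee_pos: [0.4903, 0.0436, 0.1256]
eef_rot: [0.001, 0.741, 0.672, 0.002]
force: [-0.5, 0.4, 2.3]
opening: 0.084
```

Run:
```python
from h import *
delta([.4894,.0435,.117],[.098,.995]); print(r.state()['moment'])
```

```text
shift cm (tool) [-0.02 -0.09  0.86] now [0.4903 0.0436 0.1256] F [-0.5  0.4  2.3] open 0.084 t 11.5
rotvec [ 0.003  -0.0013  0.0002]
[-0.00179548  0.1518237   0.02897468]
```

Call:
{"op": "servo_tool", "data": {
  "series": [
    [0.002, 0, 0, 0, -0.05, 0.2, 0],
    [0, 0, 0, 0, 0, 0.2, 0],
    [0, 0, 0, 0, 0, 0.2, 0]
  ]
}}

```text
time: 11.8
ee_pos: [0.4903, 0.0436, 0.1196]
eef_rot: [0.0, 0.741, 0.672, 0.001]
force: [-0.2, -0.2, 3.2]
opening: 0.085
```

Call:
{"op": "servo_tool", "data": {
  "series": [
    [0, 0, 0, 0, 0, 0.15, 0],
    [0, 0, 0, 0, 0, 0.15, 0]
  ]
}}

```text
time: 12.0
ee_pos: [0.4906, 0.0436, 0.1169]
eef_rot: [0.001, 0.741, 0.672, 0.002]
force: [-2.4, -0.7, 5.7]
opening: 0.087
```

Call:
{"op": "servo_tool", "data": {
  "series": [
    [0, 0, 0, 0, 0, 0.15, 0]
  ]
}}

```text
time: 12.1
ee_pos: [0.4908, 0.0436, 0.1158]
eef_rot: [0.001, 0.741, 0.672, 0.002]
force: [-2.0, 0.4, 8.1]
opening: 0.09
```

Call:
{"op": "servo_tool", "data": {
  "series": [
    [0, 0, 0, 0, 0, 0.15, 0]
  ]
}}

```text
time: 12.2
ee_pos: [0.4911, 0.0435, 0.115]
eef_rot: [0.001, 0.741, 0.672, 0.002]
force: [-1.8, 0.1, 8.2]
opening: 0.086
```

Call:
{"op": "servo_tool", "data": {
  "series": [
    [0, 0, 0, 0, -0.05, 0.15, 0]
  ]
}}

```text
time: 12.3
ee_pos: [0.491, 0.0434, 0.1141]
eef_rot: [0.002, 0.741, 0.672, 0.002]
force: [-1.4, -0.9, 3.0]
opening: 0.089
```

Call:
{"op": "servo_tool", "data": {
  "series": [
    [0, 0, 0, 0, -0.03, 0.15, 0]
  ]
}}

```text
time: 12.4
ee_pos: [0.4908, 0.0432, 0.1129]
eef_rot: [0.002, 0.741, 0.672, 0.002]
force: [-1.1, -1.1, 6.2]
opening: 0.082
```

Call:
{"op": "servo_tool", "data": {
  "series": [
    [0, 0, 0, 0, 0, 0.15, 0]
  ]
}}

```text
time: 12.5
ee_pos: [0.4912, 0.0431, 0.1121]
eef_rot: [0.003, 0.741, 0.672, 0.003]
force: [-1.6, -0.5, 11.3]
opening: 0.088
```

Call:
{"op": "servo_tool", "data": {
  "series": [
    [0, 0, 0, 0, 0, -0.1, 0],
    [0, 0, 0, 0, 0, -0.1, 0]
  ]
}}

```text
time: 12.7
ee_pos: [0.4906, 0.0429, 0.1139]
eef_rot: [0.002, 0.741, 0.672, 0.002]
force: [-0.2, -0.5, 2.1]
opening: 0.085
```

Call:
{"op": "servo_tool", "data": {
  "series": [
    [0, 0, 0, 0, 0, -0.15, 0],
    [0, 0, 0, 0, 0, -0.15, 0]
  ]
}}

```text
time: 12.9
ee_pos: [0.4904, 0.0429, 0.1167]
eef_rot: [0.002, 0.741, 0.672, 0.002]
force: [-1.1, 0.4, 3.2]
opening: 0.086
```

Call:
{"op": "servo_tool", "data": {
  "series": [
    [0, 0, 0, 0, 0, -0.15, 0],
    [0, 0, 0, 0, 0, -0.15, 0]
  ]
}}

```text
time: 13.1
ee_pos: [0.4905, 0.0431, 0.12]
eef_rot: [0.002, 0.741, 0.672, 0.002]
force: [-0.5, 0.1, 2.7]
opening: 0.086
```

Call:
{"op": "servo_tool", "data": {
  "series": [
    [0.005, 0, 0, 0, -0.08, 0.15, 0],
    [0.003, 0, 0, 0, -0.04, 0.2, 0]
  ]
}}

```text
time: 13.3
ee_pos: [0.4903, 0.0432, 0.1172]
eef_rot: [-0.0, 0.741, 0.672, 0.0]
force: [-0.3, -0.4, 4.7]
opening: 0.086
```

Call:
{"op": "servo_tool", "data": {
  "series": [
    [0.002, 0, 0, 0, -0.03, 0.2, 0]
  ]
}}

```text
time: 13.4
ee_pos: [0.4905, 0.0432, 0.1154]
eef_rot: [-0.001, 0.741, 0.672, 0.0]
force: [-0.6, -1.4, 5.8]
opening: 0.088
```

Call:
{"op": "servo_tool", "data": {
  "series": [
    [0.002, 0, 0, 0, -0.03, 0.2, 0]
  ]
}}

```text
time: 13.5
ee_pos: [0.4906, 0.0431, 0.1136]
eef_rot: [-0.001, 0.741, 0.672, -0.0]
force: [-1.0, -1.6, 4.7]
opening: 0.089
```

Call:
{"op": "servo_tool", "data": {
  "series": [
    [0.002, 0, 0, 0, -0.03, 0.2, 0]
  ]
}}

```text
time: 13.6
ee_pos: [0.4907, 0.043, 0.1118]
eef_rot: [-0.001, 0.74, 0.672, -0.001]
force: [0.5, -1.1, 6.3]
opening: 0.094
```

Call:
{"op": "servo_tool", "data": {
  "series": [
    [0.002, 0, 0, 0, -0.03, 0.2, 0]
  ]
}}

```text
time: 13.7
ee_pos: [0.4909, 0.0429, 0.11]
eef_rot: [-0.002, 0.74, 0.672, -0.001]
force: [0.3, -1.7, 5.9]
opening: 0.088
```

Call:
{"op": "servo_tool", "data": {
  "series": [
    [0.002, 0, 0, 0, -0.03, 0.2, 0]
  ]
}}

```text
time: 13.8
ee_pos: [0.4909, 0.0428, 0.1082]
eef_rot: [-0.002, 0.74, 0.672, -0.002]
force: [-0.4, -1.3, 5.6]
opening: 0.086
```

Call:
{"op": "servo_tool", "data": {
  "series": [
    [0, 0, 0, 0.03, -0.02, 0.2, 0]
  ]
}}

```text
time: 13.9
ee_pos: [0.491, 0.043, 0.1063]
eef_rot: [-0.002, 0.74, 0.672, -0.002]
force: [-0.7, -0.6, 4.4]
opening: 0.088
```

Call:
{"op": "servo_tool", "data": {
  "series": [
    [0, 0, 0, 0.03, -0.02, 0.2, 0]
  ]
}}

```text
time: 14.0
ee_pos: [0.4918, 0.0432, 0.1052]
eef_rot: [-0.001, 0.74, 0.672, -0.001]
force: [-1.5, -1.7, 20.3]
opening: 0.088
```

Call:
{"op": "servo_tool", "data": {
  "series": [
    [0, 0, 0, 0.02, -0.02, 0.2, 0]
  ]
}}

```text
time: 14.1
ee_pos: [0.4927, 0.0433, 0.1051]
eef_rot: [0.0, 0.74, 0.672, 0.0]
force: [-4.1, -1.3, 23.7]
opening: 0.088
```

Call:
{"op": "servo_tool", "data": {
  "series": [
    [0, 0, 0, 0.02, -0.02, 0.2, 0]
  ]
}}

```text
time: 14.2
ee_pos: [0.493, 0.0433, 0.1051]
eef_rot: [0.001, 0.74, 0.672, 0.0]
force: [-5.6, -1.7, 21.6]
opening: 0.09
```

A hard stop at 23 N, so the click probably happened just above it (force fell to 4.4 N at z=0.1063). I'll ease off and check that it holds.

Call:
{"op": "servo_tool", "data": {
  "series": [
    [0, 0, 0, 0, -0.1, -0.1, 0],
    [0, 0, 0, 0, -0.05, -0.1, 0]
  ]
}}

```text
time: 14.4
ee_pos: [0.4908, 0.0431, 0.1077]
eef_rot: [0.001, 0.74, 0.672, -0.0]
force: [-0.9, -1.5, 3.8]
opening: 0.089
```

Call:
{"op": "servo_tool", "data": {
  "series": [
    [0, 0, 0, 0, 0, -0.1, 0]
  ]
}}

```text
time: 14.5
ee_pos: [0.4904, 0.043, 0.1082]
eef_rot: [0.0, 0.74, 0.672, -0.001]
force: [0.3, -0.5, -4.3]
opening: 0.089
```

Call:
{"op": "servo_tool", "data": {
  "series": [
    [0, 0, 0, 0, 0, -0.15, 0]
  ]
}}

```text
time: 14.6
ee_pos: [0.4896, 0.043, 0.1085]
eef_rot: [-0.0, 0.74, 0.672, -0.001]
force: [1.6, -0.9, -9.2]
opening: 0.084
```

Pulling up at 9 N barely moves it, so it is latched. I'll relax to zero force, open, and back off.

Call:
{"op": "servo_tool", "data": {
  "series": [
    [0, 0, 0, 0, 0.05, 0.1, 0],
    [0, 0, 0, 0, 0, 0, 0]
  ]
}}

```text
time: 14.8
ee_pos: [0.4907, 0.0431, 0.1074]
eef_rot: [-0.0, 0.74, 0.672, -0.001]
force: [-0.2, -0.2, 4.6]
opening: 0.088
```

Call:
{"op": "servo_tool", "data": {
  "series": [
    [0, 0, 0, 0, 0, 0, 0.25],
    [0, 0, 0, 0, 0, 0, 0.5],
    [0, 0, 0, 0, 0, 0, 0.5],
    [0, 0, 0, 0, 0, 0, 0.5]
  ]
}}

```text
time: 15.2
ee_pos: [0.4906, 0.0435, 0.1069]
eef_rot: [-0.001, 0.74, 0.672, -0.001]
force: [-0.8, 0.8, 0.5]
opening: 0.501
```

Call:
{"op": "servo_tool", "data": {
  "series": [
    [0, 0, 0, 0, 0, -1, 0.6],
    [0, 0, 0, 0, 0, -2, 0.6],
    [0, 0, 0, 0, 0, -3, 0.6],
    [0, 0, 0, 0, 0, -3, 0.6],
    [0, 0, 0, -4, 0, -2, 0.6],
    [0, 0, 0, -4, 0, 0, 0.6],
    [0, 0, 0, 0, 0, 0, 0.6]
  ]
}}

```text
time: 15.9
ee_pos: [0.4836, -0.0375, 0.2254]
eef_rot: [0.001, 0.739, 0.674, -0.001]
force: [-0.3, -0.3, -0.5]
opening: 0.601
```

Run:
```python
from h import *
delta([.49,.043,.117])
cap('scene','scene6');cap('side','side6');c=cap('wrist','wrist6')
c=load('wrist6')
P=pts(c,*np.mgrid[0:384,0:512]); m=(np.hypot(P[...,0]-.49,P[...,1]-.043)<.04)&(P[...,2]>.1)&(P[...,2]<.16)
print(m.sum(),np.median(P[m],0),P[m].min(0),P[m].max(0))
a=cv2.imread('pics/scene6.png');s=cv2.imread('pics/side6.png')
cv2.imwrite('pics/c13.png',np.hstack([cv2.resize(a,(512,384)),cv2.resize(s[150:270,130:220],(288,384),interpolation=2)]))
```

```text
shift cm (tool) [ 8.09 -0.11 10.83] now [ 0.4836 -0.0375  0.2254] F [-0.3 -0.3 -0.5] open 0.601 t 15.9
821 [0.49070775 0.04325823 0.13015622] [0.48449201 0.01836829 0.12716305] [0.49657372 0.06650114 0.13268611]
```

View pics/c13.png

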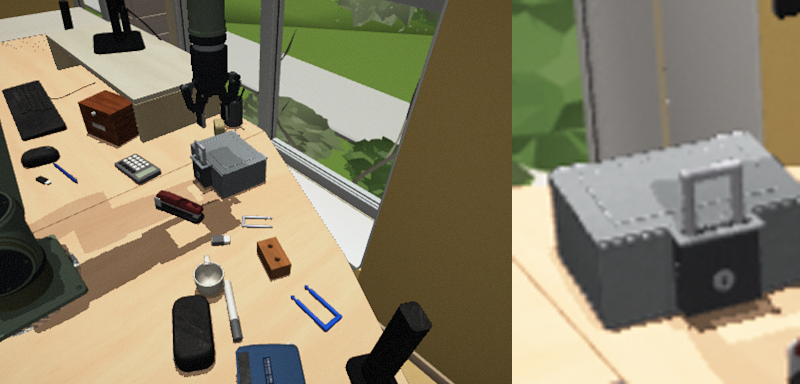

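View pics/wrist6.png

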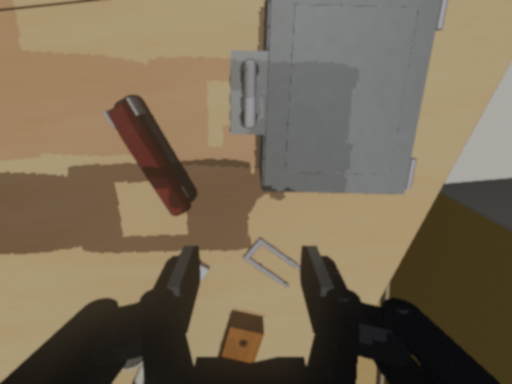

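The bar stands in the lock at scene (197,150). Its crown centre is about 46 mm above lock_mouth with the gripper away, the lid is shut, and the mug, stapler and eraser are where they were. Handing in.

Run:
```python
from h import *
print(r.sign_off())
```

```text
the job is handed in; nothing more can be done
None
```

The cash box is locked: I pushed the lid shut, took the steel bar from its stand and pressed it down until the catch held. I handed the job in at about 16 s of the 54 s allowed.

- **Pressing:** on the first press I stopped at a force wobble of about 8 N and eased up. The bar rose again, so it had not latched, and I pressed deeper. It then met a hard stop, where the highest reading was 23.7 N, under the 30 N limit. Readings came once per 0.1 s row, so I never saw the click itself.
- **Catch:** the bar held against an upward pull of about 9 N. After release its crown stood about 46 mm above lock_mouth, inside the 34–55 mm latched range.
- **Last pictures:** the lid is shut flat. By eye, the mug, stapler and eraser are where they were. The gripper was clear of everything, with wrist force near zero.
- **Disagreements:** the side camera's leg-tip estimate differed by 5–7 mm from the arm's own position, which I put down to its oblique view and coarse pixels. The wrist picture showed a sideways offset of about 1.4 mm, which I corrected before inserting. The legs then entered without side force.

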